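Load and lock a jig plate on its two-pin fixture

ROBOT

A 7-joint arm with a two-finger parallel gripper is mounted at the origin on a cart in front of the work surface, level with it; the furniture and walls round the work are solid. World frame = base frame: x ahead of the robot, y to its left, z up, the work surface at z = 0. Lengths are in m, angles in rad, forces in N, time in s.
With the tool pointing down it reaches from about 0.4 to 0.925 m from the base axis. Payload 5.6 kg.
Tool frame: the origin (TCP) lies midway between the tips of the shut fingers; the grasp point (between the pads) lies 19 mm behind it (robot.hold_point_z is the distance from the TCP to the grasp point, in m); z points along the fingers, y is the line along which they close (so a half turn about z gives the same grasp; the last joint's range is limited). The gripper opens to 85 mm and grips with 20 to 120 N. Pads are 22 mm wide; open, the fingers measure 114 mm over their backs; the gripper's body (76 mm by 85 mm) begins 54 mm behind the grasp point. The pads swing forward as they close: fully open they stand 13 mm farther back than shut.
Start: joints at [1.167, 0.468, -0.012, 1.603, 0.006, 1.071, -0.056], TCP at [0.229, -0.608, 0.231] pointing down, gripper open.
Joint ranges: [-2.53, 2.53], [-0.31, 2.02], [-1.57, 1.55], [0.28, 2.44], [-1.29, 4.43], [0.15, 1.84], [-2.92, 2.92]. Speed limits (rad/s): [2.57, 2.57, 3.14, 3.14, 3.14, 3.14, 3.14].

INTERFACE

Orientations are given as [roll, pitch, yaw] about the fixed x, y, z axes, in that order (R = Rz(yaw) Ry(pitch) Rx(roll)).
In Python, from cell import robot gives the robot as it stands. The module is installed in compiled form; this text tells all that it offers.
- The arm moves only by the tool jog_arm, never from a script. Its argument "series" is text: rows parted by semicolons, each of 5 numbers parted by spaces: the shift along the tool's x, y, z in mm, then the turn about the tool's z in degrees, then the opening, from -1 (shut) to 1 (fully open). In form: tx ty tz spin jaw; .... A call has 1 to 12 rows; each row shifts and turns the commanded pose from where the row before left it, along the tool's axes as they then stand; what a row does not reach is not made up. A row lasts 1/12 s, in which the tool goes at most 41.7 mm and 7.16 degrees, less where a joint would pass 70% of its speed; a pose out of reach is approached as far as the arm can. A call with a gripper value outside its range is refused whole. The fingers move at their own pace and stop on an object; "grip_force" is the grip in N (left out, the last holds). Time passes only in rows, so rows that do not move let the fingers close. It gives the time, the measured TCP pose, the force, the opening and the grip force at its end, in the units of the state.
- robot.sense(): the state, without advancing time (a new reading comes with each control period).
- robot.grab_frame(name): name is "scene" or "side" or "wrist"; returns the picture (420x560x3 uint8, red, green, blue); there is no depth.
- robot.calibration(name): a dict with "fovy" (degrees; the focal length in pixels is half the picture's height over the tangent of half this angle, whatever the lens; pixels are square), "cx", "cy" (the principal point, pixels), "extrinsics" (4x4, takes a point from camera to world coordinates). Camera axes: x right, y down, z forward; pixel columns grow to the right and rows downward; lengths in m; the calibration is good to about 2 mm. A picture is of the moment at which its call begins: read the wrist's pose just before it. calibration takes no time and is no camera call; for the wrist camera it gives the pose at the moment of the call.
- robot.finish_job(): hands the job in; it is judged then, once.
The state is a dict: "time": time; "qpos": joint angles; "joint_vel": joint speeds; "tau": joint torques, N m; "ee_pos": TCP position; "tool_rot": TCP orientation; "wrist_force": force on the tool from outside, world axes, zero at the start; "wrist_torque": the same for the moment, N m; "finger_gap": finger opening in m; "gripper_force": force on a finger pad.
Only numpy, scipy, OpenCV 4.12 (cv2) and the standard library are available. Lean on these libraries where they do the work, as an engineer would, in place of code of your own. Each camera call takes 0.05 s, during which the arm holds its last target. There are 200 camera calls.

TASK

First pull the fixture's black lock knob fully out to its stop, where it stays. Then draw the jig plate right out of its grey storage bay onto the tray in front of it and let go of it; take it again by its black handle bar and lower it gently onto the fixture's round and diamond pins until it lies flat on the bed, big hole on the round pin. Finally push the lock knob fully home so that its bolt covers the plate's edge, and leave the solder reels and the bottle where they are.

Things in the scene. Friction and masses are not known exactly. Their poses are not given: they have to be found in the camera images.
- fixture: Dark steel pin fixture fixed to the worktop; origin under its centre. Bed 100 (x) x 160 (y) mm, top 16 mm above the worktop; +x points away from the robot. A tongue out to x = -81 mm carries the bolt's aluminium guide block (x -78 to -48, y -22 to 22, top at 46 mm). Two steel pins stand 15 mm above the bed, the last 5 mm tapered.
- round_pin (a point): Foot of the round pin at bed height: 16 mm diameter, on the fixture's centre line at its y = +42 mm, z = 16 mm. The plate's big (lug end) hole belongs here.
- diamond_pin (a point): Foot of the diamond pin at bed height: 12 mm across (fixture x), 6 mm along (fixture y), at fixture y = -52 mm, z = 16 mm. The plate's smaller hole belongs here.
- lock_knob (a joint): Lock bolt and knob, one piece sliding along fixture x. 0 = home: the nose reaches 10 mm over the seated plate's edge, 2.5 mm above its top; it blocks the plate's way down. 0.024 = fully out (24 mm to fixture -x, towards the robot): nose 14 mm clear of the plate. Friction of about 3.5 N keeps it wherever it is left; no spring; hard stops at both ends.
- knob_grip (a point): Centre of the round black lock knob (moves with it): 30 mm diameter, 22 mm long along the fixture's x, axis level at 34.5 mm above the worktop, its rear face 8 mm from the guide block when home. Grip its sides from above, closing along the fixture's y.
- bay: Grey folded-steel storage bay, a low tunnel 100 (x) x 88 (y) mm, roof top 66 mm above the worktop, on a fixed dark steel floor tray 6 mm thick and 124 mm wide. Origin under the tunnel's centre at worktop height. Inside 82 mm wide, 57 mm high, closed at +x; mouth at x = -50 mm facing the robot. The tray runs on in front of the mouth to x = -233 mm.
- plate: Aluminium jig plate 140 (x) x 70 (y) x 12 mm thick, 0.3 to 0.65 kg, origin at the centre of its underside, +z up. At the start it lies on the tray in the bay (underside 6 mm above the worktop), its -x (lug) end sticking out of the mouth by 50 to 65 mm, its handle under the roof. Fitted, its +x points along the fixture's -y, its origin over the fixture's, 16 mm up.
- lug (a point): Upright lug across the plate's -x end: 10 thick (plate x), 44 wide (plate y), from the plate's top (12 mm) up to 46 mm above the plate's underside; this point is on its middle at x = -65, 35 mm up. 45 mm or more of clear plate lies between it and the bay's roof edge.
- handle (a point): Centre of the black handle bar over the plate's middle: 60 mm long along the plate's y, 14 x 14 mm section, from 36 to 50 mm above the plate's underside (this point: 43 mm), on two steel posts 42 mm apart. Grip it closing along the plate's x.
- round_hole (a point): Lower mouth of the plate's big round hole, 17.5 mm diameter, at plate x = -42 mm (lug end).
- small_hole (a point): Lower mouth of the plate's smaller round hole, 13.5 mm diameter, at plate x = +52 mm.
- spool_green: Reel of solder with green flanges, 70 x 62 x 36 mm, standing loose; a bystander. Origin at its underside.
- spool_blue: Reel of solder with blue flanges, 70 x 62 x 36 mm, standing loose; a bystander. Origin at its underside.
- flux_bottle: Amber bottle with black cap, 36 mm diameter, 70 mm high, standing loose; a bystander. Origin at its underside.

How it is judged:
On the way, in this order (a step that is already met when the one before it is completed fails the run):
1. the lock knob is pulled fully out (value of joint lock_knob above 0.021 m), for 0.2 s.
2. the plate lies flat on the tray, right out of the bay, and is let go (x of plate in the frame of bay below -0.12 m and height (world z) of plate below 0.01 m and angle between plate's own z axis and vertical below 0.05 rad and contact force between plate and the arm below 0.1 N and contact force between plate and the fingers below 0.1 N and linear speed of plate below 0.02 m/s), for 0.2 s.
3. the plate is lifted, held at its handle bar (height (world z) of plate above 0.04 m and horizontal distance between the grasp point and handle below 0.04 m and contact force between plate and the fingers above 1 N), for 0.1 s.
4. the plate is down on both pins, flat on the bed, with the knob still out (horizontal distance between round_hole and round_pin below 0.0025 m and horizontal distance between small_hole and diamond_pin below 0.0025 m and height (world z) of plate between 0.0145 and 0.018 m and angle between plate's own z axis and vertical below 0.03 rad and value of joint lock_knob above 0.021 m), for 0.2 s.
At the end, for the whole second after the job is handed in: The plate lies at rest flat on the fixture's bed (underside 14.5 to 18 mm above the worktop, tilt under 0.03 rad) with its big hole over the round pin and its small hole over the diamond pin, each within 2.5 mm, and the lock knob is home (within 3 mm) (horizontal distance between round_hole and round_pin below 0.0025 m and horizontal distance between small_hole and diamond_pin below 0.0025 m and height (world z) of plate between 0.0145 and 0.018 m and angle between plate's own z axis and vertical below 0.03 rad and value of joint lock_knob below 0.003 m and linear speed of plate below 0.01 m/s); the robot touches nothing.
It fails at once if the plate hits or is pressed on the fixture with more than 60 N (contact force between plate and fixture above 60 N).
It fails at once if the plate is dropped or slammed onto the fixture (over 0.3 m/s within 20 mm of the bed) (horizontal distance between plate and fixture below 0.04 m and height (world z) of plate below 0.036 m and linear speed of plate above 0.3 m/s).
It fails at once if the spool green is moved by more than 30 mm (distance of spool_green from where it was at the start of the episode above 0.03 m).
It fails at once if the spool blue is moved by more than 30 mm (distance of spool_blue from where it was at the start of the episode above 0.03 m).
It fails at once if the flux bottle is moved by more than 30 mm (distance of flux_bottle from where it was at the start of the episode above 0.03 m).
It also fails if it takes over 72 s, if anything falls off the work surface, if the arm or the gripper's body presses on something with over 40 N, if the wrist force passes 120 N, or if a joint passes its speed limit or range.

## Working session

There is one attempt and no reset: what is moved stays moved. The work goes in short steps, Python scripts to look and compute and a tool call to move; the robot and the scene stay as the last step left them, time stands still between calls to the robot, and variables do not carry over. Pictures are saved under pics/ and viewed, at most 10 in all, crops included, and the job is handed in when it is done.

Besides the shell and the picture viewer there is one more tool, called after "Call:" as name(argument=value, ...), one argument or row to a line, values as JSON. jog_arm: Moves the arm, as the interface text tells. Its arguments: {"type":"object","properties":{"series":{"type":"string"},"grip_force":{"type":"number"}},"required":["series"]}

```bash
mkdir -p pics
python3 - <<'E'
from cell import robot
import cv2,numpy as np
np.set_printoptions(precision=4,suppress=True)
for n in("scene","side"):
    f=robot.grab_frame(n); cv2.imwrite(f"pics/{n}0.png",f[:,:,::-1]); c=robot.calibration(n); print(n,c)
s=robot.sense(); print(s)
E
```

```text
scene {'fovy': 52.42692811153274, 'cx': 286.7425725201512, 'cy': 210.4329860433773, 'extrinsics': array([[-0.6994, -0.4906,  0.5197,  0.0027],
       [-0.7145,  0.464 , -0.5236,  0.5363],
       [ 0.0158, -0.7375, -0.6751,  0.7767],
       [ 0.    ,  0.    ,  0.    ,  1.    ]])}
side {'fovy': 46.675633782979915, 'cx': 276.0560687363918, 'cy': 216.12827240236774, 'extrinsics': array([[-0.9532, -0.1716,  0.249 ,  0.1798],
       [-0.3023,  0.5554, -0.7747,  1.0484],
       [-0.0054, -0.8137, -0.5813,  0.8349],
       [ 0.    ,  0.    ,  0.    ,  1.    ]])}
{'time': 0.1, 'qpos': array([ 1.167 ,  0.4683, -0.0116,  1.6035,  0.006 ,  1.0714, -0.0563]), 'joint_vel': array([-0.0004, -0.0015, -0.0009, -0.0032, -0.0013,  0.0019,  0.0008]), 'tau': array([  0.0009, -53.352 ,   0.0215, -25.1964,   0.0115,   0.0043,
         0.    ]), 'ee_pos': array([ 0.2292, -0.6077,  0.2304]), 'tool_rot': array([-3.14  ,  0.0001,  0.3607]), 'wrist_force': array([ 1.2144,  1.0858, -0.4728]), 'wrist_torque': array([-0.0859, -0.017 , -0.0039]), 'gripper_force': 0.0, 'finger_gap': 0.0852607835420816}
```

View pics/scene0.png

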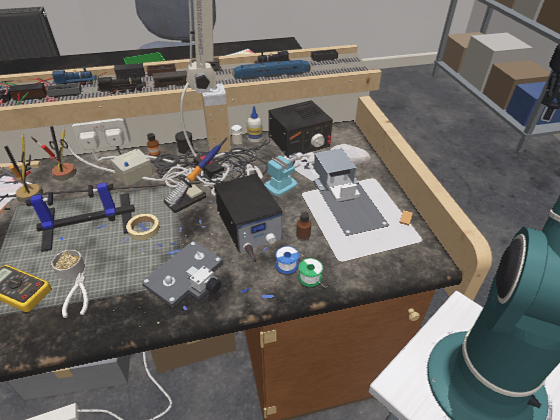

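View pics/side0.png

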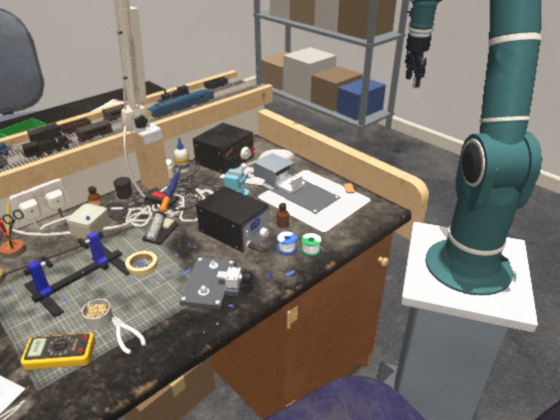

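The scene view shows the fixture around (185,275) with its knob at (213,283) and pins near (169,282) and (194,262). The bay is around (335,165), the lug at (344,190), and the tray runs down to (347,236)/(388,219). In the side view the knob is near (246,278), the pins near (204,291) and (214,266), and the lug near (298,184).

```bash
cat > h.py <<'E'
from cell import robot
import cv2,numpy as np
np.set_printoptions(precision=4,suppress=True)
def cal(n):
    c=robot.calibration(n); f=210/np.tan(np.radians(c["fovy"])/2); return f,c["cx"],c["cy"],np.array(c["extrinsics"])
def ray(c,p):
    f,cx,cy,E=c; d=E[:3,:3]@np.array([(p[0]-cx)/f,(p[1]-cy)/f,1]); return E[:3,3],d/np.linalg.norm(d)
def onz(c,p,z):
    o,d=ray(c,p); return o+d*(z-o[2])/d[2]
def tri(*cp):
    A=np.zeros((3,3));b=np.zeros(3);R=[ray(c,p) for c,p in cp]
    for o,d in R:
        M=np.eye(3)-np.outer(d,d);A+=M;b+=M@o
    x=np.linalg.solve(A,b); return x,max(np.linalg.norm((np.eye(3)-np.outer(d,d))@(x-o)) for o,d in R)
def proj(c,P):
    f,cx,cy,E=c; q=E[:3,:3].T@(np.array(P)-E[:3,3]); return np.array([f*q[0]/q[2]+cx,f*q[1]/q[2]+cy])
E
python3 - <<'E'
from h import *
S,D=cal("scene"),cal("side")
for n,a,b in[("knob",(213,283),(246,278)),("pinA",(169,281),(204,290)),("pinB",(194,262),(214,265)),("lug",(344,190),(298,184))]:
    print(n,*tri((S,a),(D,b)))
for n,p,z in[("trayL",(347,236),.006),("trayR",(388,219),.006),("mouthL",(330,196),.006),("blue",(287,272),0),("green",(311,285),0),("bottle",(304,238),0),("bedL",(147,282),.016),("bedtop",(193,247),.016)]:print(n,onz(S,p,z))
a=cv2.imread("pics/scene0.png");b=cv2.imread("pics/side0.png")
m=np.vstack([np.hstack([cv2.resize(x[y:y+75,u:u+100],None,fx=4,fy=4,interpolation=2) for x,y,u in r]) for r in [((a,238,140),(b,250,172)),((a,142,300),(b,145,245))]])
cv2.imwrite("pics/m1.png",m)
E
```

```text
knob [0.5192 0.2383 0.0281] 0.002268826149032216
pinA [0.6018 0.2995 0.0175] 0.000725635222480473
pinB [0.6012 0.2315 0.0345] 0.005335579456731117
lug [ 0.5095 -0.1911  0.0475] 0.00612442782006692
trayL [ 0.4234 -0.105   0.006 ]
trayR [ 0.3888 -0.2318  0.006 ]
mouthL [ 0.5556 -0.1907  0.006 ]
blue [0.4483 0.0821 0.    ]
green [0.3838 0.0691 0.    ]
bottle [ 0.497  -0.0257  0.    ]
bedL [0.6332 0.336  0.016 ]
bedtop [0.65   0.2012 0.016 ]
```

View pics/m1.png

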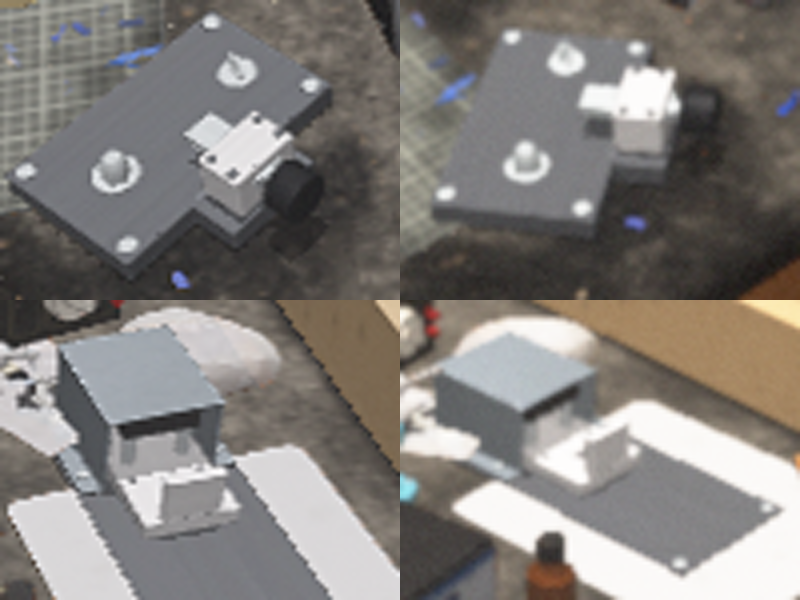

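The crops show the fixture's pins, bed screws, guide and knob, and the bay's roof corners, lug and tray screws clearly. I'll triangulate from these.

Run:
```python
from h import *
S,D=cal("scene"),cal("side")
sf=lambda u,v:(140+u/4-.4,238+v/4-.4); df=lambda u,v:(172+(u-400)/4-.4,250+v/4-.4)
sb=lambda u,v:(300+u/4-.4,142+(v-300)/4-.4); db=lambda u,v:(245+(u-400)/4-.4,145+(v-300)/4-.4)
T={}
for n,a,b in[("knob",sf(295,190),df(705,103)),("screw1",sf(27,172),df(447,193)),("s2",sf(127,243),df(582,207)),("s3",sf(212,20),df(511,37)),("s4",sf(310,86),df(636,47)),
 ("roundtop",sf(113,155),df(526,146)),("diatop",sf(233,57),df(564,45)),
 ("roofBL",sb(60,348),db(437,375)),("roofBR",sb(165,326),db(510,332)),("roofFR",sb(222,402),db(597,373)),("roofFL",sb(100,425),db(517,413)),
 ("lugL",sb(163,487),db(586,453)),("lugR",sb(222,470),db(632,425))]:
    x,e=tri((S,a),(D,b));T[n]=x;print(n,x,e)
ang=lambda v:np.degrees(np.arctan2(v[1],v[0]))
print("fix yaw", ang(T["s4"]-T["s2"])+90, ang(T["s3"]-T["screw1"])+90, ang(T["screw1"]-T["s2"]),ang(T["s3"]-T["s4"]))
print("centre",np.mean([T[k] for k in("screw1","s2","s3","s4")],0))
print("bay yaw",ang(T["roofBL"]-T["roofFL"]),ang(T["roofBR"]-T["roofFR"]),ang(T["roofFL"]-T["roofFR"])-90,ang(T["roofBL"]-T["roofBR"])-90)
print("centre",np.mean([T[k] for k in T if k[:4]=="roof"],0),"lug",(T["lugL"]+T["lugR"])/2)
```

```text
knob [0.5096 0.2442 0.0406] 0.0012647221184056258
screw1 [0.6395 0.3344 0.0141] 0.0002366398762027809
s2 [0.5594 0.3213 0.0146] 0.00026385275983465
s3 [0.665  0.1922 0.0125] 0.000538780643844305
s4 [0.5809 0.1822 0.0157] 0.000853315659617774
roundtop [0.6039 0.2984 0.0296] 0.00014105988794505645
diatop [0.6191 0.2074 0.0289] 0.0003892801234545843
roofBL [ 0.6727 -0.2498  0.058 ] 0.0024368611663586554
roofBR [ 0.6319 -0.318   0.0674] 0.0011145945613334532
roofFR [ 0.5456 -0.2781  0.0647] 0.0016428145527374377
roofFL [ 0.5865 -0.1961  0.0657] 0.0008523863515757037
lugL [ 0.5341 -0.206   0.0347] 0.002493166219850904
lugR [ 0.504  -0.2293  0.0532] 0.003471385464797206
fix yaw 8.77580664056049 10.161742531335307 9.2758004928563 6.814059944351502
centre [0.6112 0.2575 0.0142]
bay yaw -31.910113288229333 -24.839013208803074 -26.515306121245473 -30.909297551243554
centre [ 0.6092 -0.2605  0.064 ] lug [ 0.519  -0.2176  0.0439]
```

Call:
jog_arm(
  series="30 -25 -6 0 1;30 -25 -6 0 1;30 -25 -6 0 1;30 -25 -6 0 1;30 -25 -6 0 1;30 -25 -6 0 1;30 -25 -6 0 1;30 -25 -6 0 1;30 -25 -6 0 1;30 -25 -6 0 1;30 -25 -6 0 1;30 -25 -6 0 1",
)

```text
time: 1.1
ee_pos: [0.4607, -0.1985, 0.3035]
tool_rot: [3.141, 0.0, 0.361]
wrist_force: [1.4, -0.9, 0.8]
finger_gap: 0.0853
gripper_force: 0.0
```

Run:
```python
from h import *
print(robot.sense()["ee_pos"],robot.sense()["tool_rot"])
c=cal("wrist");f=robot.grab_frame("wrist");cv2.imwrite("pics/w1.png",f[:,:,::-1]);np.save("w1.npy",np.array(c,dtype=object),allow_pickle=True);print(c)
s=robot.sense();print(s["time"],s["ee_pos"],s["tool_rot"],s["qpos"])
for p in [(.609,-.26,.066),(.519,-.217,.041),(.51,.244,.034)]:print(proj(c,p))
```

```text
[ 0.4607 -0.1985  0.3035] [3.1415 0.0003 0.3607]
(np.float64(332.46371485526777), 282.36019590884194, 209.86170271582407, array([[ 0.3534, -0.8917, -0.2828,  0.5329],
       [-0.9355, -0.337 , -0.1064, -0.1708],
       [-0.0004,  0.3021, -0.9533,  0.4469],
       [ 0.    ,  0.    ,  0.    ,  1.    ]]))
1.15 [ 0.4654 -0.1903  0.3049] [-3.14   -0.0055  0.3716] [ 0.5836  0.1621 -0.2891  1.8563  0.0458  1.1269 -0.9207]
[387.0674  65.0416]
[314.7352 130.3072]
[-87.4508 -18.1771]
```

View pics/w1.png

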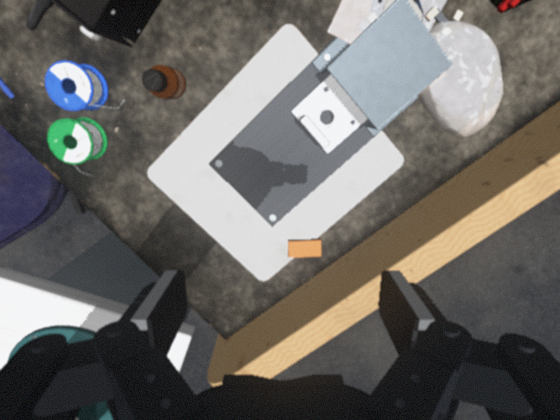

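The wrist view shows the bay roof's front edge at (330,68)–(376,131), the tray's front end at (210,163)–(273,226), the plate's hole at (327,117), and the lug around (314,132). The reels and bottle are at the upper left.

Run:
```python
from h import *
c=tuple(np.load("w1.npy",allow_pickle=True))
P={}
for n,p,z in[("trA",(210,163),.006),("trB",(273,226),.006),("roofFL",(329,68),.066),("roofFR",(377,132),.066),("roofBR",(452,68),.066),("roofBL",(405,-2),.066),("hole",(327,117),.018),("plL",(294,113),.018),("plR",(330,152),.018),("scrA",(219,163),.006),("scrB",(272,217),.006),("blue",(78,88),.03),("green",(78,142),.03),("bottle",(160,80),.06)]:
    P[n]=onz(c,p,z);print(n,P[n])
a=lambda u,v:np.degrees(np.arctan2(*(P[u]-P[v])[1::-1]))
print(a("trA","trB")-90,a("roofFL","roofFR")-90,a("plL","plR")-90,a("scrA","scrB")-90,a("roofBL","roofFL"),a("roofBR","roofFR"))
m=(P["trA"]+P["trB"])/2; r=(P["roofFL"]+P["roofFR"])/2
print(np.degrees(np.arctan2(*(r-m)[1::-1])),np.linalg.norm((r-m)[:2]))
```

```text
trA [ 0.4292 -0.1067  0.006 ]
trB [ 0.375 -0.216  0.006]
roofFL [ 0.5847 -0.2038  0.066 ]
roofFR [ 0.5428 -0.28    0.066 ]
roofBR [ 0.6307 -0.3256  0.066 ]
roofBL [ 0.671  -0.2494  0.066 ]
hole [ 0.5385 -0.2277  0.018 ]
plL [ 0.5285 -0.1876  0.018 ]
plR [ 0.5    -0.2483  0.018 ]
scrA [ 0.4335 -0.1179  0.006 ]
scrB [ 0.3871 -0.2101  0.006 ]
blue [0.465  0.0613 0.03  ]
green [0.4022 0.05   0.03  ]
bottle [ 0.5095 -0.0373  0.06  ]
-26.37692493318 -28.811613933308116 -25.12759044983403 -26.69417746923508 -27.86384397224917 -27.389757662686137
-26.49061455452664 0.18054689617967498
```

Call:
jog_arm(
  series="19 -34.5 4 0 1;19 -34.5 4 0 1;19 -34.5 4 0 1;19 -34.5 4 0 1;19 -34.5 4 0 1;19 -34.5 4 0 1;19 -34.5 4 0 1;19 -34.5 4 0 1;19 -34.5 4 0 1;19 -34.5 4 0 1;19 -34.5 4 0 1;0 0 0 6 1",
)

```text
time: 2.15
ee_pos: [0.5202, 0.237, 0.2581]
tool_rot: [-3.136, 0.001, 0.265]
wrist_force: [-0.1, -0.1, -1.5]
finger_gap: 0.0852
gripper_force: 0.0
```

Call:
jog_arm(
  series="0 0 0 5.4 1;0 0 0 0 1;0 0 0 0 1",
)

```text
time: 2.4
ee_pos: [0.5219, 0.2281, 0.2588]
tool_rot: [3.141, 0.001, 0.164]
wrist_force: [-0.6, -0.3, -0.8]
finger_gap: 0.0855
gripper_force: 0.0
```

Run:
```python
from h import *
s=robot.sense();print(s["time"],s["ee_pos"],s["tool_rot"])
c=cal("wrist");f=robot.grab_frame("wrist");cv2.imwrite("pics/w2.png",f[:,:,::-1]);np.save("w2.npy",np.array(c,dtype=object),allow_pickle=True)
print(c[3]);
for p in [(.611,.2575,.016),(.51,.244,.034)]:print(proj(c,p))
```

```text
2.4 [0.5219 0.2281 0.2588] [3.141  0.0008 0.1643]
[[ 0.1641 -0.9402 -0.2986  0.598 ]
 [-0.9864 -0.1564 -0.0497  0.2413]
 [-0.      0.3027 -0.9531  0.4022]
 [ 0.      0.      0.      1.    ]]
[269.6987  89.4343]
[267.2861 184.195 ]
```

View pics/w2.png

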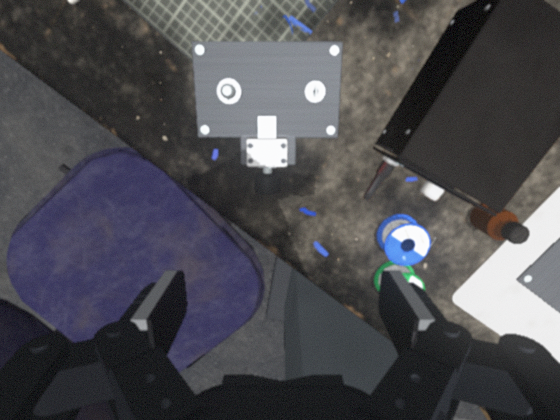

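The wrist view shows the fixture almost square to the image. The pin flanges are at (229,92) and (315,92), the guide block at (267,152) and the knob near (267,180). I'll take sub-pixel blob centres next.

Run:
```python
from h import *
c=tuple(np.load("w2.npy",allow_pickle=True));g=cv2.imread("pics/w2.png",0)
def blob(x,y,r,t=170):
    w=(g[y-r:y+r+1,x-r:x+r+1]>t).astype(np.uint8);m=cv2.moments(w,True);return (x-r+m["m10"]/m["m00"],y-r+m["m01"]/m["m00"]),m["m00"]
P={}
for n,x,y,r,z in[("s1",199,49,7,.016),("s2",334,49,7,.016),("s3",205,130,7,.016),("s4",331,130,7,.016),("block",267,152,21,.046)]:
    p,a=blob(x,y,r);P[n]=onz(c,p,z);print(n,p,a,P[n])
# flange rings: bounding ellipse
for n,x,y in(("round",229,92),("dia",315,92)):
    w=(g[y-17:y+18,x-17:x+18]>150).astype(np.uint8);k=max(cv2.findContours(w,0,2)[0],key=cv2.contourArea);e=cv2.fitEllipse(k);p=(e[0][0]+x-17,e[0][1]+y-17);P[n]=onz(c,p,.018);print(n,p,e[1],P[n])
a=lambda u,v:np.degrees(np.arctan2(*(P[u]-P[v])[1::-1]))
print("yaw",a("s1","s2")-90,a("s3","s4")-90,a("round","dia")-90,"pin dist",np.linalg.norm((P["round"]-P["dia"])[:2]))
y=np.radians(a("round","dia")-90);R=np.array([[np.cos(y),-np.sin(y)],[np.sin(y),np.cos(y)]])
o1=P["round"][:2]-R@[0,.042];o2=P["dia"][:2]-R@[0,-.052];o3=np.mean([P[k][:2] for k in("s1","s2","s3","s4")],0);print(o1,o2,o3)
print("block in fix",R.T@(P["block"][:2]-(o1+o2)/2))
# knob dark mask profile
print(g[160:200:3,245:292:3])
```

```text
s1 (199.16842105263157, 49.22105263157895) 95.0 [0.6383 0.3371 0.016 ]
s2 (334.0, 50.0) 95.0 [0.6609 0.1964 0.016 ]
s3 (204.36708860759495, 129.36708860759495) 79.0 [0.5568 0.3239 0.016 ]
s4 (330.4024390243902, 129.6829268292683) 82.0 [0.5799 0.1832 0.016 ]
block (267.231884057971, 149.95410628019323) 1242.0 [0.5497 0.2496 0.046 ]
round (228.39376831054688, 90.73021984100342) (25.229902267456055, 27.440582275390625) [0.6022 0.3016 0.018 ]
dia (314.59458923339844, 91.09928321838379) (22.0137882232666, 23.421022415161133) [0.6173 0.2089 0.018 ]
yaw 9.143240975572311 9.304765200252476 9.213438016849722 pin dist 0.09384479492600814
[0.609  0.2601] [0.6089 0.2603] [0.609  0.2602]
block in fix [-0.0602 -0.001 ]
[[ 95 122  96 202 246 251 251 251 251 251 251 252 180 147 157 138]
 [100 175 166 203 202 243 250 252 251 250 252 251 242 225 176 131]
 [ 52 122 136 141 140 160 163 208 234 229 229 215 213 203 100  66]
 [ 50  57  53  55  54  57 121 180 167  82  62  70  67  61  61  61]
 [ 53  52  57  55  57  53 105 168 149  65  55  52  50  55  59  62]
 [ 51  55  51  55  49  52  50  52  49  53  52  54  54  58  50  58]
 [ 51  52  54  48  51  52  52  56  55  53  50  50  53  56  51  63]
 [ 54  48  52  51  47  51  55  60  57  53  49  49  48  52  54  68]
 [ 51  43  53  49  47  48  55  57  57  53  51  44  50  46  48  52]
 [ 44  49  52  47  45  45  55  51  45  48  48  47  47  56  51  51]
 [ 42  43  54  54  39  41  48  51  45  51  48  37  47  54  54  50]
 [ 46  51  51  56  46  40  48  42  47  50  51  49  53  52  56  56]
 [ 51  50  47  49  46  46  51  52  54  53  49  51  48  57  55  79]
 [ 49  53  49  46  47  48  54  55  53  49  51  67  60  78  83  83]]
```

Call:
jog_arm(
  series="-7 -18 0 0.2 1;0 0 30 0 1;0 0 30 0 1;0 0 30 0 1;0 0 30 0 1;0 0 30 0 0.6;0 0 20 0 0.4;0 0 20 0 0.2;0 0 16 0 0.1;0 0 14 0 0;0 0 10 0 0;0 0 12 0 0",
  grip_force=30,
)

```text
time: 3.45
ee_pos: [0.5128, 0.2449, 0.017]
tool_rot: [-3.141, -0.001, 0.158]
wrist_force: [1.1, 0.4, 0.3]
finger_gap: 0.0427
gripper_force: 0.0
```

Call:
jog_arm(
  series="0 0 0 0 0;0 0 0 0 0",
)

```text
time: 3.62
ee_pos: [0.5121, 0.245, 0.017]
tool_rot: [3.141, 0.001, 0.159]
wrist_force: [-1.3, -0.3, 0.5]
finger_gap: 0.0429
gripper_force: 0.0
```

Run:
```python
from h import *
s=robot.sense();print(s)
c=cal("wrist");f=robot.grab_frame("wrist");cv2.imwrite("pics/w3.png",f[:,:,::-1])
```

```text
{'time': 3.6167, 'qpos': array([-0.2187,  0.6736, -0.37  ,  1.9088,  0.3925,  0.6307, -2.248 ]), 'joint_vel': array([ 0.0027, -0.0206, -0.0091, -0.0103, -0.0026,  0.0049, -0.0013]), 'tau': array([  0.0504, -51.7076,  -5.6191, -15.1927,   0.0297,  -0.0065,
        -0.0127]), 'ee_pos': array([0.5121, 0.245 , 0.017 ]), 'tool_rot': array([3.1414, 0.0005, 0.1585]), 'wrist_force': array([-1.2887, -0.297 ,  0.4933]), 'wrist_torque': array([ 0.0535, -0.0338,  0.009 ]), 'gripper_force': 0.0, 'finger_gap': 0.042862090825608115}
```

View pics/w3.png

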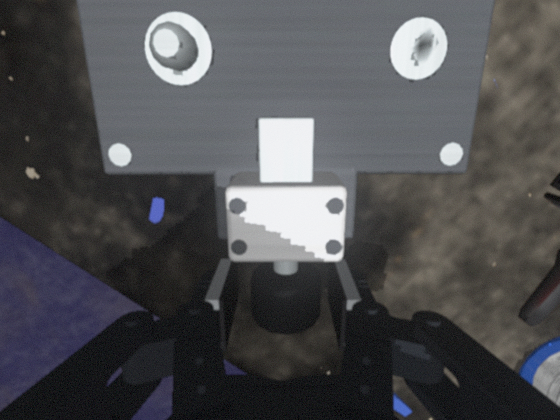

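The knob stands midway between the two fingers at about (285,300). I'll close and pull.

Call:
jog_arm(
  series="0 0 0 0 -1;0 0 0 0 -1;0 0 0 0 -1;0 0 0 0 -1;-4 0 0 0 -1;-4 0 0 0 -1;-4 0 0 0 -1;-4 0 0 0 -1;-4 0 0 0 -1;-3 0 0 0 -1;-2 0 0 0 -1;0 0 0 0 -1",
  grip_force=40,
)

```text
time: 4.67
ee_pos: [0.4894, 0.2401, 0.0184]
tool_rot: [3.14, -0.004, 0.158]
wrist_force: [3.0, -4.2, 3.8]
finger_gap: 0.0285
gripper_force: 39.7
```

Call:
jog_arm(
  series="-1 0 0 0 -1;-1 0 0 0 -1;0 0 0 0 -1",
)

```text
time: 4.92
ee_pos: [0.4893, 0.2401, 0.0185]
tool_rot: [3.142, -0.007, 0.157]
wrist_force: [7.1, -3.2, -0.8]
finger_gap: 0.0281
gripper_force: 39.8
```

Call:
jog_arm(
  series="1 0 0 0 -0.3;1 0 0 0 0;0 0 0 0 0.2;0 0 0 0 0.2;0 0 -10 0 0.2;0 0 -20 0 0.3;0 0 -25 0 1;0 0 -25 0 1;0 0 -25 0 1;0 0 -25 0 1;0 0 -25 0 1;0 0 -25 0 1",
)

```text
time: 5.92
ee_pos: [0.4868, 0.2415, 0.1992]
tool_rot: [-3.141, -0.0, 0.159]
wrist_force: [-0.1, -0.5, -0.1]
finger_gap: 0.0854
gripper_force: 0.0
```

Run:
```python
from h import *
s=robot.sense();print(s["time"],s["ee_pos"],s["tool_rot"],s["finger_gap"])
c=cal("wrist");g=cv2.cvtColor(robot.grab_frame("wrist"),7);cv2.imwrite("pics/w4.png",g)
y=np.radians(9.21);R=np.array([[np.cos(y),-np.sin(y)],[np.sin(y),np.cos(y)]])
for x in np.arange(-.135,-.015,.006):
    o=np.r_[np.array([.609,.2602])+R@[x,0],.034 if x<-.08 else .046];u,v=proj(c,o).round().astype(int);print(round(x,3),u,v,g[v-1:v+2,u-1:u+2].mean().round())
```

```text
5.9167 [0.4868 0.2415 0.1992] [-3.1413 -0.0002  0.1593] 0.08543434876846615
-0.135 284 201 75.0
-0.129 284 195 76.0
-0.123 284 189 87.0
-0.117 284 183 102.0
-0.111 284 176 254.0
-0.105 284 170 255.0
-0.099 284 164 255.0
-0.093 284 157 255.0
-0.087 284 151 255.0
-0.081 284 144 255.0
-0.075 284 139 255.0
-0.069 284 132 255.0
-0.063 284 125 255.0
-0.057 284 117 255.0
-0.051 284 110 255.0
-0.045 284 103 194.0
-0.039 284 95 191.0
-0.033 284 88 187.0
-0.027 284 80 186.0
-0.021 284 72 182.0
```

View pics/w4.png

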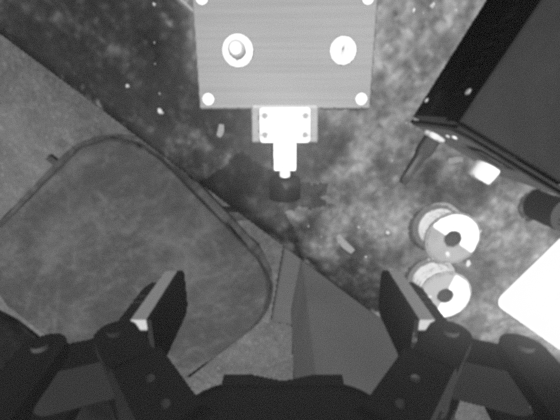

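The knob is now well clear of the guide block, with its centre near (285,185), and the nose no longer shows over the bed. On to the bay.

Call:
jog_arm(
  series="0 0 -10 -6.7 1;0 0 -10 -6.7 1;0 0 -10 -6.7 1;0 0 -10 -6.7 1;0 0 -10 -6.7 1;0 0 -10 -6.7 1;0 0 0 -6.7 1;0 0 0 -6.7 1",
)

```text
time: 6.63
ee_pos: [0.4872, 0.2416, 0.2585]
tool_rot: [3.14, -0.001, 1.1]
wrist_force: [-0.6, 0.2, -0.6]
finger_gap: 0.0853
gripper_force: 0.0
```

Call:
jog_arm(
  series="-32.4 18.9 0 0 1;-32.4 18.9 0 0 1;-32.4 18.9 0 0 1;-32.4 18.9 0 0 1;-32.4 18.9 0 0 1;-32.4 18.9 0 0 1;-32.4 18.9 0 0 1;-32.4 18.9 0 0 1;-32.4 18.9 0 0 1;-32.4 18.9 0 0 1;-32.4 18.9 0 0 1;-32.4 18.9 0 0 1",
)

```text
time: 7.63
ee_pos: [0.5101, -0.2097, 0.2579]
tool_rot: [3.141, 0.0, 1.095]
wrist_force: [1.1, 0.5, 0.1]
finger_gap: 0.0852
gripper_force: 0.0
```

Call:
jog_arm(
  series="0 0 20 0 1;0 0 20 0 1;0 0 0 0 1;0 0 0 0 1",
)

```text
time: 7.97
ee_pos: [0.5098, -0.2076, 0.217]
tool_rot: [-3.139, -0.0, 1.095]
wrist_force: [0.7, 0.2, -0.2]
finger_gap: 0.0855
gripper_force: 0.0
```

Run:
```python
from h import *
s=robot.sense();print(s["time"],s["ee_pos"],s["tool_rot"],s["qpos"])
c=cal("wrist");f=robot.grab_frame("wrist");cv2.imwrite("pics/w5.png",f[:,:,::-1]);np.save("w5.npy",np.array(c,dtype=object),allow_pickle=True)
```

```text
7.9667 [ 0.5098 -0.2076  0.217 ] [-3.1394 -0.0003  1.0948] [ 0.7303  0.3708 -0.4995  1.8357  0.2084  0.9892 -0.3323]
```

View pics/w5.png

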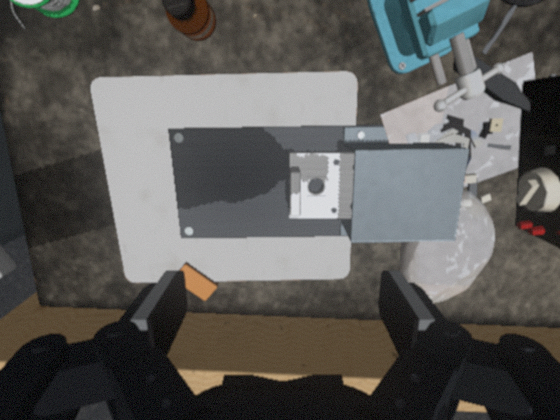

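The wrist view shows the plate's lug at about (295,192), the hole at (316,186), the roof's front edge from (354,150) to (351,242), the tray's front edge from (169,128) to (179,238), and tray screws at (178,138) and (188,231).

Run:
```python
from h import *
c1=tuple(np.load("w1.npy",allow_pickle=True));c=tuple(np.load("w5.npy",allow_pickle=True))
print("hole tri",*tri((c1,(327,117)),(c,(316,186))))
print("hole z18",onz(c,(316,186),.018))
P={}
for n,p,z in[("trA",(169,128),.006),("trB",(179,238),.006),("sA",(178,138),.006),("sB",(188,231),.006),("rL",(354,150),.066),("rR",(351,242),.066),("rBL",(467,148),.066),("rBR",(459,241),.066)]:P[n]=onz(c,p,z);print(n,P[n])
a=lambda u,v:np.degrees(np.arctan2(*(P[u]-P[v])[1::-1]))
print(a("trA","trB")-90,a("sA","sB")-90,a("rL","rR")-90,a("rBL","rL"),a("rBR","rR"))
y=np.radians(-27.3);R=np.array([[np.cos(y),-np.sin(y)],[np.sin(y),np.cos(y)]])
h=onz(c,(316,186),.018)[:2]
for dy in(-.022,0,.022):print("lug pred px",proj(c,np.r_[h+R@[-.023,dy],.052]),np.r_[h+R@[-.023,dy]])
m=(P["rL"]+P["rR"])[:2]/2; print("mouth mid",m,"hole rel mouth",R.T@(h-m))
g=cv2.imread("pics/w5.png",0);print(g[160:224:4,284:306])
```

```text
hole tri [ 0.5386 -0.2284  0.0128] 4.4685094920120846e-05
hole z18 [ 0.5388 -0.2271  0.018 ]
trA [ 0.4295 -0.1047  0.006 ]
trB [ 0.3721 -0.2136  0.006 ]
sA [ 0.4322 -0.1176  0.006 ]
sB [ 0.3859 -0.211   0.006 ]
rL [ 0.5833 -0.2007  0.066 ]
rR [ 0.5458 -0.2797  0.066 ]
rBL [ 0.672  -0.2443  0.066 ]
rBR [ 0.638  -0.3259  0.066 ]
-27.77671318310901 -26.385747995433086 -25.407986890307072 -26.21820099884795 -26.611378352262847
lug pred px [295.0534 215.9796] [ 0.5082 -0.2361]
lug pred px [295.3401 194.2228] [ 0.5183 -0.2166]
lug pred px [295.639  171.5416] [ 0.5284 -0.197 ]
mouth mid [ 0.5646 -0.2402] hole rel mouth [-0.0289 -0.0002]
[[ 66  65  61  69  71 109 141 158 157 147 154 154 153 152 155 151 154 155
  155 152 153 153]
 [ 66  65  64  63  76 105 140 156 155 153 155 151 152 153 154 153 152 153
  154 158 148 155]
 [ 63  63  64  64  70  72  85  84  88  90  89  87  89  87  98 126 144 149
  149 150 148 151]
 [ 68  67  67  69  65  70  86 103 114 119 118 119 118 114 114 118 133 148
  156 150 153 156]
 [ 66  64  61  65  64  72  97 133 153 153 149 148 148 150 146 137 136 146
  155 149 154 14
[... 326 characters left out ...]
0 147 144 154 165 171 183 209
  222 216 218 218]
 [ 95  88  72  69  68  88 134 184 215 220 220 216 219 219 215 198 192 208
  216 218 218 220]
 [ 96  89  74  65  68  86 138 191 217 218 218 215 216 220 214 193 187 205
  222 217 218 218]
 [ 99  93  94  83  74  88 138 191 213 220 218 219 220 218 211 194 179 207
  218 218 216 218]
 [ 97  97  93  89  89  96 134 184 214 220 220 215 220 216 213 192 188 207
  219 220 217 218]
 [ 95  98  94  93  97 113 155 194 218 219 220 220 220 220 211 190 184 204
  220 218 217 218]
 [ 94  94  97  99 126 169 193 207 208 207 206 204 208 206 209 212 216 221
  221 221 221 218]
 [ 94  98  94  97  96  98  95  94  91  93  94  95  97  93  95  97  95 100
   97  93  99 100]]
```

Call:
jog_arm(
  series="-4 12 0 0 -0.3;0 0 25 0 -0.3;0 0 25 0 -0.3;0 0 25 0 -0.3;0 0 25 0 -0.3;0 0 20 0 -0.3;0 0 20 0 -0.3;0 0 15 0 -0.3;0 0 15 0 -0.3;0 0 10 0 -0.3;0 0 10 0 -0.3;0 0 4 0 -0.3",
)

```text
time: 9.02
ee_pos: [0.5196, -0.2172, 0.023]
tool_rot: [3.141, 0.0, 1.094]
wrist_force: [0.5, -0.5, -0.7]
finger_gap: 0.0299
gripper_force: 0.0
```

Call:
jog_arm(
  series="0 0 0 0 -0.3;0 0 0 0 -1;0 0 0 0 -1;0 0 0 0 -1;0 0 0 0 -1",
  grip_force=60,
)

```text
time: 9.43
ee_pos: [0.5197, -0.2176, 0.0242]
tool_rot: [3.14, 0.0, 1.094]
wrist_force: [-1.7, 0.8, 4.2]
finger_gap: 0.0091
gripper_force: 59.4
```

Call:
jog_arm(
  series="0 -4 0 0 -1;0 -8 0 0 -1;0 -10 0 0 -1;0 -11 0 0 -1;0 -11 0 0 -1;0 -11 0 0 -1;0 -11 0 0 -1;0 -11 0 0 -1;0 -11 0 0 -1;0 -10 0 0 -1;0 -7 0 0 -1;0 0 0 0 -1",
)

```text
time: 10.43
ee_pos: [0.4254, -0.1688, 0.0241]
tool_rot: [3.14, 0.0, 1.094]
wrist_force: [1.0, 0.8, 9.6]
finger_gap: 0.0088
gripper_force: 60.5
```

Call:
jog_arm(
  series="0 0 0 0 -1;0 0 0 0 -0.6;0 0 0 0 -0.3;0 0 0 0 -0.3;0 0 -10 0 -0.3;0 0 -20 0 -0.3;0 0 -30 0 0;0 0 -30 0 1;0 0 -30 0 1;0 0 -30 0 1;0 0 -20 0 1;0 0 0 0 1",
)

```text
time: 11.43
ee_pos: [0.428, -0.1698, 0.1976]
tool_rot: [3.134, 0.0, 1.094]
wrist_force: [0.3, 0.3, -0.3]
finger_gap: 0.0851
gripper_force: 0.0
```

Run:
```python
from h import *
s=robot.sense();print(s["time"],s["ee_pos"],s["tool_rot"])
c=cal("wrist");f=robot.grab_frame("wrist");cv2.imwrite("pics/w6.png",f[:,:,::-1]);np.save("w6.npy",np.array(c,dtype=object),allow_pickle=True)
for n in("scene","side"):cv2.imwrite(f"pics/{n}6.png",robot.grab_frame(n)[:,:,::-1])
```

```text
11.4333 [ 0.428  -0.1698  0.1976] [3.1342 0.0004 1.0937]
```

View pics/w6.png

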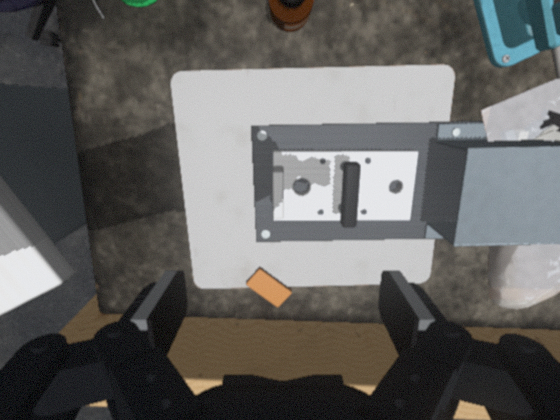

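The plate lies flat on the tray, clear of the bay mouth. The big hole is at (302,186), the small hole at (396,187), and the black handle bar spans (350,163)–(350,226).

Run:
```python
from h import *
c=tuple(np.load("w6.npy",allow_pickle=True));g=cv2.imread("pics/w6.png",0)
def dk(x0,x1,y0,y1,t):
    w=(g[y0:y1,x0:x1]<t).astype(np.uint8);k=max(cv2.findContours(w,0,1)[0],key=cv2.contourArea);r=cv2.minAreaRect(k);return (r[0][0]+x0,r[0][1]+y0),r[1],r[2]
for t in(75,95):
    A=dk(288,316,172,200,t);B=dk(386,408,175,199,t);H=dk(335,366,155,235,60);print(A,B,H)
a=onz(c,A[0],.018);b=onz(c,B[0],.018);print("holes",a,b,np.linalg.norm(a-b),np.degrees(np.arctan2(*(b-a)[1::-1])))
u=(b-a)/np.linalg.norm(b-a);o=(a+b)/2-u*.005;print("plate origin",o)
print("handle z56",onz(c,H[0],.056),"z49",onz(c,H[0],.049), "pred px",proj(c,np.r_[o[:2],.056]))
for p in((273,152),(273,220),(418,152),(418,220)):print(onz(c,p,.018))
# handle height: two views scene/side dark bar
S,D=cal("scene"),cal("side")
h=np.r_[o[:2],.056]
print(proj(S,h),proj(D,h))
out=[]
for n,C in(("scene",S),("side",D)):
    i=cv2.imread(f"pics/{n}6.png");x,y=proj(C,h).astype(int);out.append(cv2.resize(i[y-25:y+25,x-30:x+30],None,fx=6,fy=6,interpolation=2))
    q=cv2.cvtColor(i,6)[y-22:y+22,x-22:x+22];w=(q<50).astype(np.uint8);k=sorted(cv2.findContours(w,0,1)[0],key=cv2.contourArea)[-3:]
    print(n,[(np.round(cv2.minAreaRect(j)[0]+np.array([x-22,y-22]),1),np.round(cv2.minAreaRect(j)[1],1)) for j in k])
```

```text
Traceback (most recent call last):
ValueError: max() iterable argument is empty
```

```bash
cat > p.py <<'E'
from h import *
c=tuple(np.load("w6.npy",allow_pickle=True));g=cv2.imread("pics/w6.png",0)
def dk(x0,x1,y0,y1,k):
    q=g[y0:y1,x0:x1];t=int(q.min())+k
    w=(q<t).astype(np.uint8);k=max(cv2.findContours(w,0,1)[0],key=cv2.contourArea);r=cv2.minAreaRect(k);return (r[0][0]+x0,r[0][1]+y0),np.round(r[1],1),r[2],t
for k in(25,45):
    A=dk(288,316,172,200,k);B=dk(386,408,175,199,k);H=dk(335,366,155,235,35);print(A,B,H)
a=onz(c,A[0],.018);b=onz(c,B[0],.018);print("holes",a,b,np.linalg.norm(a-b),np.degrees(np.arctan2(*(b-a)[1::-1])))
u=(b-a)/np.linalg.norm(b-a);o=(a+b)/2-u*.005;print("plate origin",o)
print("handle z56",onz(c,H[0],.056),"z49",onz(c,H[0],.049), "pred px",proj(c,np.r_[o[:2],.056]))
for p in((273,152),(273,220),(418,152),(418,220)):print(onz(c,p,.018))
S,D=cal("scene"),cal("side");h=np.r_[o[:2],.05]
for n,C in(("scene",S),("side",D)):
    i=cv2.imread(f"pics/{n}6.png");x,y=proj(C,h).astype(int)
    q=cv2.cvtColor(i,6)[y-22:y+22,x-22:x+22];w=(q<50).astype(np.uint8);k=sorted(cv2.findContours(w,0,1)[0],key=cv2.contourArea)[-3:]
    print(n,x,y,[(np.round(cv2.minAreaRect(j)[0]+np.array([x-22,y-22]),1),np.round(cv2.minAreaRect(j)[1],1)) for j in k])
E
python3 p.py
```

```text
((301.0, 186.0), array([14., 14.]), 90.0, 102) ((395.8000011444092, 186.60000133514404), array([ 8.4, 11.2]), 36.869895935058594, 111) ((348.47285079956055, 194.57014083862305), array([17.7, 65.1]), 2.726310968399048, 88)
((301.1000003814697, 185.80000019073486), array([16.1, 15.7]), 26.56505012512207, 122) ((395.5, 186.5), array([11., 11.]), 90.0, 131) ((348.47285079956055, 194.57014083862305), array([17.7, 65.1]), 2.726310968399048, 88)
holes [ 0.4456 -0.1784  0.018 ] [ 0.5291 -0.2224  0.018 ] 0.09440787637892019 -27.836575255061426
plate origin [ 0.4829 -0.1981  0.018 ]
handle z56 [ 0.4814 -0.1957  0.056 ] z49 [ 0.4819 -0.198   0.049 ] pred px [351.146  196.1068]
[ 0.4364 -0.1359  0.018 ]
[ 0.4039 -0.1974  0.018 ]
[ 0.5611 -0.2004  0.018 ]
[ 0.5368 -0.2664  0.018 ]
scene 353 195 [(array([353., 197.]), array([0., 0.])), (array([358., 196.]), array([0., 0.])), (array([364., 195.]), array([0., 0.]))]
side 306 181 []
```

Call:
jog_arm(
  series="0 20 0 0.4 0;0 22 0 0 0;0 20 20 0 0;0 0 25 0 0;0 0 20 0 0;0 0 0 0 0;0 0 0 0 0",
)

```text
time: 12.17
ee_pos: [0.4794, -0.197, 0.1264]
tool_rot: [-3.136, -0.0, 1.087]
wrist_force: [0.1, -0.5, -0.1]
finger_gap: 0.0423
gripper_force: 0.0
```

Run:
```python
from h import *
s=robot.sense();print(s["time"],s["ee_pos"],s["tool_rot"])
c=cal("wrist");f=robot.grab_frame("wrist");cv2.imwrite("pics/w7.png",f[:,:,::-1]);np.save("w7.npy",np.array(c,dtype=object),allow_pickle=True)
g=cv2.cvtColor(f,7);c6=tuple(np.load("w6.npy",allow_pickle=True))
o=np.array([.4829,-.1981]);x,y=proj(c,np.r_[o,.056]).astype(int);print(x,y,"holes pred",proj(c,[.4456,-.1784,.018]),proj(c,[.5291,-.2224,.018]))
X0,Y0=x-35,y-75;q=g[Y0:y+75,X0:x+35];t=int(q.min())+35;w=(q<t).astype(np.uint8);k=max(cv2.findContours(w,0,1)[0],key=cv2.contourArea);r=cv2.minAreaRect(k);p=(r[0][0]+X0,r[0][1]+Y0);print(p,r[1],r[2],t)
print(tri((c6,(348.5,194.6)),(c,p)), onz(c,p,.056))
```

```text
12.1667 [ 0.4794 -0.197   0.1264] [-3.1363 -0.0002  1.0875]
288 222 holes pred [234.9339 206.4198] [354.1527 206.8641]
(np.float64(288.5), np.float64(219.0)) (84.0, 19.0) 90.0 70
(array([ 0.4822, -0.1995,  0.0441]), np.float64(0.0002272664469762304)) [ 0.484  -0.1955  0.056 ]
```

View pics/w7.png

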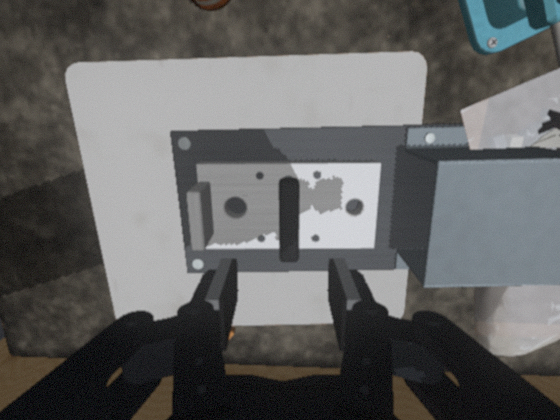

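The handle bar is at (289,220), between finger tips at (222,280) and (343,280), and the plate is still flat. The bar's height comes out at 44–49 mm, as stated, so I'll descend and grip.

Call:
jog_arm(
  series="1 3 20 0 0;0 0 20 0 0;0 0 20 0 0;0 0 15 0 0;0 0 10 0 0;0 0 7 0 0;0 0 4 0 0;0 0 0 0 0;0 0 0 0 -1;0 0 0 0 -1;0 0 0 0 -1;0 0 0 0 -1",
  grip_force=90,
)

```text
time: 13.22
ee_pos: [0.4844, -0.1986, 0.0333]
tool_rot: [3.141, 0.0, 1.087]
wrist_force: [-1.9, 0.9, 5.7]
finger_gap: 0.0121
gripper_force: 88.3
```

Call:
jog_arm(
  series="0 0 0 0 -1;0 0 -3 0 -1;0 0 -8 0 -1;0 0 -15 0 -1;0 0 -20 0 -1;0 0 -20 0 -1;0 0 -20 0 -1;0 0 -20 0 -1;0 0 -20 0 -1;0 0 -14 0 -1;0 0 0 0 -1;0 0 0 0 -1",
)

```text
time: 14.22
ee_pos: [0.4841, -0.1987, 0.1728]
tool_rot: [3.14, 0.0, 1.087]
wrist_force: [-0.5, 0.1, -4.0]
finger_gap: 0.0123
gripper_force: 88.1
```

```bash
cat > q.py <<'E'
from h import *
import sys
s=robot.sense();print(s["time"],s["ee_pos"],s["tool_rot"],s["wrist_force"],s["wrist_torque"],s["finger_gap"])
c=cal("wrist");f=robot.grab_frame("wrist");n=sys.argv[1];cv2.imwrite(f"pics/{n}.png",f[:,:,::-1]);np.save(n+".npy",np.array(c,dtype=object),allow_pickle=True)
T=s["ee_pos"];y=s["tool_rot"][2];print("cam in tool:",c[3][:3,3]-T)
u=np.array([np.sin(y),-np.cos(y)])  # tool y
# plate x = tool y ; holes expected at plate top z = T.z+.019-.043+.012
z=T[2]-.012;g=cv2.cvtColor(f,7)
for nm,d in(("round",-.042),("small",.052),("handle",0)):
    P=np.r_[T[:2]+u*d,z if d else T[2]+.026];x,v=proj(c,P);print(nm,x.round(1),v.round(1))
E
python3 q.py w8
```

```text
14.2167 [ 0.4841 -0.1987  0.1728] [3.1402 0.0003 1.0866] [-0.5309  0.0983 -4.033 ] [-0.0032 -0.0304 -0.0178] 0.012264212842520775
cam in tool: [0.0356 0.069  0.1434]
round 201.6 262.4
small 383.7 262.4
handle 283.3 304.7
```

Run:
```python
from h import *
g=cv2.imread("pics/w8.png",0)
np.set_printoptions(linewidth=250)
print(g[238:288:3,176:230:3]);print(g[238:288:3,360:412:3])
```

```text
[[152 152 148 152 152 152 151 149 147 151 153 151 152 151 148 156 152 152]
 [150 152 152 150 153 150 150 150 152 150 149 150 151 153 152 153 149 152]
 [156 154 166 171 169 171 149 146 150 154 154 145 150 151 158 152 154 156]
 [154 156 155 154 153 142 117 103 146 189 145 117 144 155 153 155 154 156]
 [152 152 154 150 131 135 126  99  95  97 100  96 101 132 150 159 154 156]
 [154 151 154 143  94 129 192 192 192 191 191 190 187 189 142 153 151 152]
 [151 152 154 126  78  84 195 199 191 196 191 194 193 200 160 152 154 155]
 [154 155 155 120  76  79 153 197 193 194 194 193 194 198 188 148 155 159]
 [154 153 151 127  79  86  88 155 195 196 196 199 198 194 175 142 156 154]
 [155 151 154 139  90  86  87  90 108 162 185 186 175 136  96 148 156 152]
 [151 153 152 148 125  85  86  88  90  90  92  93  90  85 122 149 153 149]
 [152 149 148 148 142 122  95  85  90  93  96  98  90 112 143 149 148 150]
 [152 151 151 151 155 145 132 118  99  96  97 107 129 149 153 154 154 149]
 [155 152 153 153 152 155 153 146 144 143 145 146 150 151 154 151 151 154]
 [151 149 145 148 146 148 148 148 149 148 151 151 
[... 751 characters left out ...]
203 229 229 228 227 228]
 [155 158 151 130 168 191 151 109 101 102  92 124 203 227 227 226 227 225]
 [158 152 150 122 102 102 101  99 105  99 102 151 223 228 227 228 226 226]
 [152 155 156 141 104 101 104 103 100 104 154 202 227 228 225 227 227 225]
 [157 170 171 152 161 171 121 129 152 176 205 225 228 227 226 226 228 228]
 [213 227 223 222 227 220 197 213 211 224 228 226 228 228 227 226 227 227]
 [227 226 228 226 227 227 225 226 226 226 228 227 227 226 228 225 225 226]
 [225 226 225 227 225 225 227 228 226 226 227 227 226 226 225 225 225 226]
 [226 225 226 228 224 227 224 225 224 225 226 226 226 225 227 225 225 227]
 [225 226 226 225 227 226 225 226 226 225 226 226 227 227 226 226 226 228]]
```

Call:
jog_arm(
  series="0 0 -20 0 -1;0 0 -30 0 -1;0 0 -30 0 -1;5 -1 -30 0 -1;12 -2.7 -20 0 -1;20 -4.4 0 0 -1;27 -6 0 0 -1;27 -6 0 0 -1;27 -6 0 0 -1;27 -6 0 0 -1;27 -6 0 0 -1;27 -6 0 0 -1",
)

```text
time: 15.27
ee_pos: [0.5369, -0.0007, 0.3005]
tool_rot: [-3.139, 0.001, 1.087]
wrist_force: [0.0, -0.6, -4.3]
finger_gap: 0.0126
gripper_force: 88.5
```

Call:
jog_arm(
  series="27 -6 0 0 -1;27 -6 0 0 -1;27 -6 0 0 -1;27 -6 0 0 -1;27 -6 0 0 -1;27 -6 0 0 -1;27 -6 0 0 -1;27 -6 0 0 -1;20 -4 0 0 -1;17 -3 0 0 -1;12 -3 0 0 -1;0 0 0 0 -1",
)

```text
time: 16.27
ee_pos: [0.6085, 0.2628, 0.3001]
tool_rot: [-3.138, 0.0, 1.091]
wrist_force: [0.1, 0.3, -3.2]
finger_gap: 0.0123
gripper_force: 88.4
```

Call:
jog_arm(
  series="0 0 0 4 -1;0 0 0 6 -1;0 0 0 6.8 -1;0 0 0 6.8 -1;0 0 0 6.8 -1;0 0 0 6.8 -1;0 0 0 6.8 -1;0 0 0 5 -1;0 0 0 4 -1;0 0 0 0 -1;0 0 0 0 -1",
)

```text
time: 17.18
ee_pos: [0.6094, 0.2586, 0.3015]
tool_rot: [3.14, 0.001, 0.163]
wrist_force: [-0.3, 0.0, -3.8]
finger_gap: 0.0117
gripper_force: 88.4
```

```bash
python3 q.py w9
python3 - <<'E'
from h import *
from scipy.spatial.transform import Rotation as Ro
c2=tuple(np.load("w2.npy",allow_pickle=True))
def TT(p,r):
    M=np.eye(4);M[:3,:3]=Ro.from_euler("xyz",r).as_matrix();M[:3,3]=p;return M
X=np.linalg.inv(TT([.5219,.2281,.2588],[3.141,.0008,.1643]))@c2[3];print(X)
def C(p,r):return (c2[0],c2[1],c2[2],TT(p,r)@X)
c3=C([.5121,.2450,.017],[3.1414,.0005,.1585]);c4=C([.4868,.2415,.1992],[-3.1413,-.0002,.1593])
o=np.array([.609,.2602]);y=np.radians(9.21);R=np.array([[np.cos(y),-np.sin(y)],[np.sin(y),np.cos(y)]])
for nm,c,t in(("w2",c2,150),("w3",c3,190),("w4",c4,235)):
    g=cv2.imread(f"pics/{nm}.png",0)
    for k,d in(("round",.042),("dia",-.052)):
        P=np.r_[o+R@[0,d],.018];u,v=proj(c,P);q=proj(c,P+np.r_[R@[0,.015],0]);r=int(abs(q[0]-u)*1.25)
        u0,v0=max(int(u)-r,0),max(int(v)-r,0);w=(g[v0:v0+2*r,u0:u0+2*r]>t).astype(np.uint8)
        e=max(cv2.findContours(w,0,1)[0],key=cv2.contourArea);e=cv2.fitEllipse(cv2.convexHull(e));p=(e[0][0]+u0,e[0][1]+v0)
        print(nm,k,np.round(p,1),"exp",np.round((u,v),1),"axes",np.round(e[1],1),"world",onz(c,p,.018)[:2],"exp",P[:2])
E
```

```text
17.1833 [0.6094 0.2586 0.3015] [3.1405 0.0013 0.1628] [-0.2774  0.0395 -3.8074] [-0.0336 -0.021   0.0325] 0.01173916776474771
cam in tool: [0.0762 0.0132 0.1433]
round 202.0 261.5
small 384.2 261.5
handle 283.8 303.6
[[ 0.0005 -0.9533 -0.3019  0.0771]
 [ 1.      0.0007 -0.0004 -0.0005]
 [ 0.0006 -0.3019  0.9533 -0.1434]
 [ 0.      0.      0.      1.    ]]
w2 round [228.4  90.7] exp [228.3  90.7] axes [25.8 27.9] world [0.6022 0.3016] exp [0.6023 0.3017]
w2 dia [314.7  91.1] exp [314.7  91.1] axes [22.6 24. ] world [0.6173 0.2089] exp [0.6173 0.2089]
w3 round [177.8  48.1] exp [176.7  48.3] axes [64.9 74.1] world [0.6024 0.3013] exp [0.6023 0.3017]
w3 dia [418.2  47.9] exp [418.2  47.9] axes [54.3 63.2] world [0.6173 0.2089] exp [0.6173 0.2089]
w4 round [237.2  49.8] exp [237.   49.8] axes [30.2 33.3] world [0.6023 0.3015] exp [0.6023 0.3017]
w4 dia [342.7  49.8] exp [342.8  49.7] axes [25.7 28.6] world [0.6172 0.2089] exp [0.6173 0.2089]
```

Run:
```python
from h import *
np.set_printoptions(linewidth=250)
g=cv2.imread("pics/w9.png",0)
print(g[238:288:3,178:230:3]);print(g[240:288:3,362:410:3]);print(g[200:330:6,160:420:10])
```

```text
[[169 166 164 169 169 168 163 169 169 163 165 164 166 165 166 162 167 166]
 [169 167 169 165 165 166 171 164 167 166 168 165 167 162 168 171 170 166]
 [174 159 146 143 145 144 139 123 116 128 145 146 158 157 157 171 172 169]
 [169 168 169 167 160 120  81  70  70  78  87 134 165 168 167 166 170 168]
 [170 168 164 155 111  66  71  72  75  78  72  72 108 166 164 167 170 171]
 [169 166 164 125  86  70  68  73  71  73  70  74  73 125 166 170 167 168]
 [168 167 160  99  88  74  73  76  71  66  71  70  73  73 151 168 171 168]
 [170 171 152  97  90  89  77  75  73  68  72  74  68  76 142 169 170 169]
 [172 167 152 102  88  92  88  75  73  73  73  72  71  75 134 168 167 170]
 [169 165 162 126  92  93  91  94  87  81  82  81  85  95 146 165 165 167]
 [165 164 164 142 108  95  93  95  95  97  99  98  98 107 157 164 167 165]
 [164 163 163 159 140 110  95  96  97  97 100  97 109 142 159 162 166 163]
 [167 165 163 167 161 153 133 115 104 104 108 129 148 163 167 169 165 165]
 [166 165 165 159 159 159 157 152 147 148 154 156 161 159 158 165 169 166]
 [165 165 164 157 160 158 161 158 159 158 159 156 
[... 2903 characters left out ...]
  38  35  36  83  46  55 237 234 195 170 233 236 237 236]
 [ 81 101 162 164 160 161 161 154  35  87  93  32  34  36  42 105  40  46 235 236 236 236 236 237 236 235]
 [ 75 160 167 162 165 165 162  37  36  34 138  26  35  37  40  36  47  44 228 235 235 236 236 235 235 226]
 [ 74 160  63  39 148 157 161  32  42  29  26  33  29  31  41  39  47  45  64 235 237  89  58 208 234 165]
 [ 88  26  38  33  41 114  34  34  32  34  28  18  32  31  35  28  34  40  42 101 233  52  57  51 187 118]
 [ 26  40  40  32  37  34  32  25  31  32  22  25  24  20  37  30  24  36  40  43  41  47  66  47  53 100]
 [ 30  29  33  34  28  24  31  27  32  25  21  26  23  28  42  31  33  36  39  41  41  49  44  45  52  52]]
```

```bash
cat > holes.py <<'E'
from h import *
import sys
def holes(n,t=140,zp=.0153):
    c=tuple(np.load(n+".npy",allow_pickle=True));g=cv2.imread(f"pics/{n}.png",0);R=c[3];P=[]
    # TCP height from camera (cam is .1434 above TCP)
    z=c[3][2,3]-.1434-zp
    for x0,x1,y0,y1 in((176,232,240,288),(364,404,244,276)):
        w=(g[y0:y1,x0:x1]<t).astype(np.uint8);w=cv2.morphologyEx(w,2,np.ones((5,5),np.uint8));k=max(cv2.findContours(w,0,1)[0],key=cv2.contourArea);e=cv2.fitEllipse(cv2.convexHull(k))
        p=(e[0][0]+x0,e[0][1]+y0);P.append(onz(c,p,z)[:2]);print(np.round(p,1),np.round(e[1],1),P[-1])
    return P
a,b=holes(sys.argv[1],int(sys.argv[2]))
u=(b-a)/np.linalg.norm(b-a);o=a+u*.042;yaw=np.degrees(np.arctan2(u[1],u[0]))
print("dist",np.linalg.norm(b-a),"plate o",o,"yaw",yaw)
s=robot.sense();T=s["ee_pos"];ty=s["tool_rot"][2]
fo=np.array([.609,.2601]);fy=9.2
d=fo-o;print("tcp",T,np.degrees(ty),"spin",-(fy-90-yaw),"tool shift mm",1e3*(d@[np.cos(ty),np.sin(ty)]),1e3*(d@[np.sin(ty),-np.cos(ty)]))
print("plate o minus tcp in tool:",1e3*((o-T[:2])@[np.cos(ty),np.sin(ty)]),1e3*((o-T[:2])@[np.sin(ty),-np.cos(ty)]))
E
python3 holes.py w9 135; python3 holes.py w9 150
```

```text
[202.5 259.8] [31.3 34.9] [0.6018 0.3004]
[380.7 260.2] [21.8 25.8] [0.6169 0.2079]
dist 0.09376351014024248 plate o [0.6086 0.259 ] yaw -80.77478161830764
tcp [0.6095 0.2588 0.3017] 9.33886348301159 spin 0.025218381692354797 tool shift mm 0.6170278570872259 -1.0204178679065035
plate o minus tcp in tool: -0.867142791934195 -0.3217187670634122
[202.2 259.9] [33.7 36.8] [0.6018 0.3006]
[380.3 260.3] [22.3 27.1] [0.6167 0.2081]
dist 0.09373281849372692 plate o [0.6085 0.2591] yaw -80.80209254818806
tcp [0.6095 0.2588 0.3017] 9.33886348301159 spin -0.0020925481880595953 tool shift mm 0.6768439406286946 -0.8525192820984402
plate o minus tcp in tool: -0.9269588754756637 -0.48961735287147556
```

Call:
jog_arm(
  series="0.6 -1 10 0 -1;0 0 20 0 -1;0 0 25 0 -1;0 0 25 0 -1;0 0 25 0 -1;0 0 25 0 -1;0 0 25 0 -1;0 0 25 0 -1;0 0 20 0 -1;0 0 12 0 -1;0 0 8 0 -1;0 0 0 0 -1",
)

```text
time: 18.23
ee_pos: [0.6091, 0.2603, 0.0803]
tool_rot: [3.141, 0.003, 0.162]
wrist_force: [-0.8, -0.8, -3.6]
finger_gap: 0.0123
gripper_force: 88.4
```

Call:
jog_arm(
  series="0 0 0 0 -1;0 0 0 0 -1;0 0 0 0 -1",
)

```text
time: 18.48
ee_pos: [0.611, 0.2613, 0.0838]
tool_rot: [-3.141, -0.003, 0.162]
wrist_force: [-0.2, -1.0, -3.9]
finger_gap: 0.012
gripper_force: 88.4
```

```bash
python3 q.py w10; python3 holes.py w10 140; python3 holes.py w10 120;python3 - <<'E'
from h import *
np.set_printoptions(linewidth=250)
g=cv2.imread("pics/w10.png",0)
print(g[238:288:3,178:230:3]);print(g[240:288:3,362:410:3])
E
```

```text
18.4833 [0.611  0.2613 0.0838] [-3.1409 -0.0026  0.1618] [-0.1974 -1.0441 -3.9037] [-0.0601  0.0396 -0.0158] 0.011950131862445723
cam in tool: [0.0757 0.0128 0.1436]
round 202.1 261.5
small 384.3 261.7
handle 283.7 303.4
[202.6 260.4] [31.  35.5] [0.6033 0.3031]
[380.5 260.4] [21.6 26.1] [0.6184 0.2109]
dist 0.0934804657388988 plate o [0.6101 0.2617] yaw -80.65257368900015
tcp [0.6108 0.2612 0.0837] 9.271678845430113 spin 0.1474263109998475 tool shift mm -1.3163144242063465 1.374793506396416
plate o minus tcp in tool: -0.6665003085842595 -0.5695861677711487
[202.7 260.2] [29.1 33.8] [0.6034 0.3031]
[380.8 260.2] [20.5 24.5] [0.6186 0.2108]
dist 0.09351094836937823 plate o [0.6102 0.2616] yaw -80.66384161425906
tcp [0.6108 0.2612 0.0837] 9.271678845430113 spin 0.1361583857409414 tool shift mm -1.4556331133205307 1.2898019331744823
plate o minus tcp in tool: -0.5271816194700751 -0.48459459454921494
[[169 166 167 166 164 168 167 164 166 169 166 164 166 167 167 169 169 169]
 [167 170 166 167 163 165 166 167 167 170 168 167 164 168 165 169 164 166]
 [170 162 165 161 162 163 159 151 148 15
[... 1458 characters left out ...]
 100 118 223 237 238 238 236]
 [170 169 146  88  91 113 122 120 110 103  98 168 236 235 237 237]
 [170 169 137  92  89 116 116 103 105 103 100 193 237 237 236 236]
 [164 171 141 111 112 109 113 110 105 100 133 218 236 237 236 236]
 [166 172 159 109 109 111 115 111 105 115 191 232 237 235 237 238]
 [162 167 164 151 127 111 113 116 142 200 225 238 234 237 237 238]
 [173 169 173 174 166 159 200 224 224 234 236 235 238 236 236 237]
 [167 166 167 165 167 162 166 231 236 238 237 236 236 236 238 235]
 [171 169 169 167 172 171 170 237 238 237 237 237 238 237 236 236]
 [162 161 164 165 164 162 196 237 237 238 236 235 236 238 233 235]
 [161 163 161 163 166 161 222 237 235 236 235 236 236 235 237 237]]
```

Call:
jog_arm(
  series="0 0 0 0 -1;0 0 0 0 -1;0 0 0 0 -1;0 0 0 0 -1;0 0 0 0 -1;0 0 0 0 -1",
)

```text
time: 19.03
ee_pos: [0.61, 0.2608, 0.0822]
tool_rot: [3.142, 0.0, 0.162]
wrist_force: [-0.3, -0.1, -3.2]
finger_gap: 0.0122
gripper_force: 88.4
```

```bash
for i in 11 12 13; do python3 q.py w$i | head -1; python3 holes.py w$i 140|tail -3; done
```

```text
19.0333 [0.61   0.2608 0.0822] [3.1416 0.     0.1618] [-0.3427 -0.0842 -3.197 ] [-0.0381  0.025  -0.0067] 0.012241756689647554
dist 0.09356699982400735 plate o [0.609  0.2611] yaw -80.66933559414203
tcp [0.61   0.2608 0.0822] 9.269149230406432 spin 0.13066440585797068 tool shift mm -0.1730170412028969 1.003145874342055
plate o minus tcp in tool: -0.9271809798485539 -0.4935750696535751
19.0833 [0.61   0.2608 0.0822] [3.1416 0.0001 0.1618] [ 0.6906 -0.9575 -3.3611] [-0.02    0.0147  0.0065] 0.011886428535571907
dist 0.09367679340767578 plate o [0.609  0.2612] yaw -80.6455960696138
tcp [0.61   0.2608 0.0822] 9.269819313096086 spin 0.15440393038619504 tool shift mm -0.16039329721174844 1.0975109630053934
plate o minus tcp in tool: -0.9101440528064281 -0.5559790725626228
19.1333 [0.61   0.2608 0.0822] [3.1416 0.0002 0.1618] [ 0.7318 -0.1369 -2.9572] [-0.097  -0.0207  0.0346] 0.011994565864434531
dist 0.09363553454087832 plate o [0.609  0.2612] yaw -80.67719392911667
tcp [0.61   0.2608 0.0822] 9.268753051470409 spin 0.12280607088332829 tool shift mm -0.16179454504521462 1.08976689749509
plate o minus tcp in tool: -0.930315170108986 -0.5608004810149386
```

Call:
jog_arm(
  series="0 1 2 0.13 -1;0 0 4 0 -1;0 0 4 0 -1;0 0 4 0 -1;0 0 3 0 -1;0 0 2 0 -1;0 0 1 0 -1;0 0 0 0 -1;0 0 0 0 -1;0 0 0 0 -1;0 0 0 0 -1;0 0 0 0 -1",
)

```text
time: 20.18
ee_pos: [0.6103, 0.2599, 0.0624]
tool_rot: [-3.142, -0.0, 0.159]
wrist_force: [0.7, -0.1, -3.6]
finger_gap: 0.012
gripper_force: 88.4
```

```bash
for i in 14 15; do python3 q.py w$i | head -1; python3 holes.py w$i 140|tail -3; done
python3 - <<'E'
from h import *
np.set_printoptions(linewidth=250)
g=cv2.imread("pics/w15.png",0)
print(g[238:288:3,178:230:3]);print(g[240:288:3,362:410:3])
E
```

```text
20.1833 [0.6103 0.2599 0.0624] [-3.1416 -0.0003  0.1595] [ 0.735  -0.1075 -3.6097] [ 0.0334 -0.0212  0.0037] 0.012018320364780474
dist 0.09375392393237361 plate o [0.6092 0.2603] yaw -80.75598357920512
tcp [0.6103 0.2599 0.0624] 9.135906827759952 spin 0.044016420794875444 tool shift mm -0.19566366699645318 0.1754483270766723
plate o minus tcp in tool: -1.0547399071661578 -0.6243191381383051
20.2333 [0.6103 0.2599 0.0624] [-3.1415 -0.0003  0.1595] [-0.2462 -0.2866 -2.397 ] [-0.0385 -0.0392  0.0292] 0.012222482348876193
dist 0.09377555928026 plate o [0.609  0.2603] yaw -80.71796018454087
tcp [0.6103 0.2598 0.0624] 9.136945523182337 spin 0.08203981545912598 tool shift mm -0.07633486712933121 0.17505943005274677
plate o minus tcp in tool: -1.1310107398220495 -0.6650295604912634
[[166 166 167 168 167 168 167 171 167 163 167 164 168 166 166 167 166 166]
 [170 164 169 163 164 167 170 171 168 166 165 170 166 166 169 167 168 164]
 [172 165 159 162 162 162 165 151 150 164 166 165 163 164 165 172 169 172]
 [169 168 167 166 162 131 133 112 134 141 143 151 166 170 166 166 168 169]
 [169 168 166 1
[... 1333 characters left out ...]
 103 118 219 236 237 236 236]
 [166 168 150  88  90  92  91  90 104 102  99 186 237 236 238 236]
 [170 170 135  94  90  91  96 105 107 105 101 189 236 238 236 237]
 [165 167 144 103 108 107 106 112 108 105 129 214 236 236 237 237]
 [170 167 158 117 107 107 110 110 106 108 181 231 238 237 236 236]
 [164 165 164 151 126 113 107 117 145 201 227 238 235 236 236 236]
 [173 172 173 171 167 160 200 211 226 234 236 236 234 235 236 237]
 [167 167 168 166 165 164 230 237 237 238 236 238 237 235 235 237]
 [172 169 167 170 169 173 206 236 236 235 237 235 237 238 236 236]
 [164 166 163 167 165 168 168 237 235 237 236 236 236 237 237 236]
 [164 162 163 165 160 162 193 237 236 234 236 238 237 234 236 236]]
```

Run:
```python
from h import *
c=tuple(np.load("w15.npy",allow_pickle=True))
o=np.array([.609,.2601]);y=np.radians(9.2);R=np.array([[np.cos(y),-np.sin(y)],[np.sin(y),np.cos(y)]])
for k,d,r,m in(("round",.042,.008,.00875),("dia",-.052,.003,.00675)):
  for z in(.026,.031):print(k,z,proj(c,np.r_[o+R@[0,d],z]),"y edges",proj(c,np.r_[o+R@[0,d+r],z]),proj(c,np.r_[o+R@[0,d-r],z]))
  zt=c[3][2,3]-.1434-.0153
  for zz in(zt,zt-.012):print(" hole",zz,proj(c,np.r_[o+R@[0,d],zz]),proj(c,np.r_[o+R@[m,d],zz])[1])
g=cv2.imread("pics/w15.png",0);np.set_printoptions(linewidth=250)
print(g[242:262,186:224:2])
```

```text
round 0.026 [211.0112 244.7321] y edges [197.386  244.7359] [224.6371 244.7282]
round 0.031 [209.22   248.2389] y edges [195.2538 248.2427] [223.187  248.2351]
 hole 0.04717977985412115 [202.7549 260.8963] 245.5845581711996
 hole 0.03517977985412114 [207.6523 251.308 ] 236.8117731843612
dia 0.026 [371.1645 244.687 ] y edges [366.0516 244.6885] [376.2776 244.6856]
dia 0.031 [373.3838 248.1939] y edges [368.1428 248.1953] [378.6249 248.1925]
 hole 0.04717977985412115 [381.3943 260.8521] 249.07642032985402
 hole 0.03517977985412114 [375.3261 251.2632] 240.11249890137452
[[165 162 164 164 165 167 163 164 162 166 167 166 163 165 168 167 166 166 171]
 [161 159 159 161 167 172 163 157 161 162 170 168 168 168 163 161 161 163 171]
 [162 160 162 167 164 165 156 149 150 164 159 166 171 169 163 165 160 165 172]
 [165 170 169 166 162 153 140 131 140 148 154 162 167 169 167 166 168 169 170]
 [169 171 170 164 145 139 128 119 136 140 139 144 160 168 169 169 170 169 171]
 [166 169 162 148 120 133 125 111 134 145 142 143 148 158 166 166 169 166 168]
 [165 163 150 117  92 120 129 103 134 143 144 140 14
[... 354 characters left out ...]
85  83  74  75  78  99 116 136 148 146 147 145 146 133 150 169 169]
 [138  99  90  86  80  78  80  89 106 125 143 145 149 147 138 116 141 165 167]
 [130  92  85  82  80  81  77  81  94 105 130 139 144 136 123 101 127 164 167]
 [127  91  83  83  77  77  76  74  80  90 101 121 129 120 109 102 125 156 172]
 [124  93  87  89  85  78  77  77  72  82  86 102 112 101 108 121 129 154 168]
 [122  84  89  86  83  77  75  73  76  76  79  87  92  93 109 127 126 147 171]
 [122  88  88  90  83  76  76  81  75  71  78  80  81  86 102 107 100 144 169]
 [119  86  88  93  93  81  79  77  77  79  77  78  82  81  83  84  89 132 173]
 [119  85  88  93  91  88  81  75  80  80  79  77  78  80  75  77  81 126 165]]
```

Call:
jog_arm(
  series="0 0.2 2 0.05 -1;0 0 2 0 -1;0 0 2 0 -1;0 0 1.5 0 -1;0 0 1.5 0 -1;0 0 0 0 -1;0 0 0 0 -1",
)

```text
time: 20.87
ee_pos: [0.6101, 0.2596, 0.053]
tool_rot: [3.142, 0.0, 0.159]
wrist_force: [-0.2, -0.4, -2.9]
finger_gap: 0.0118
gripper_force: 88.4
```

Call:
jog_arm(
  series="0 0 1.5 0 -1;0 0 1.5 0 -1;0 0 1.5 0 -1;0 0 1.5 0 -1;0 0 1 0 -1;0 0 1 0 -1;0 0 0 0 -1;0 0 0 0 -1",
)

```text
time: 21.53
ee_pos: [0.6102, 0.2596, 0.0452]
tool_rot: [3.142, 0.0, 0.159]
wrist_force: [0.1, -0.3, -4.1]
finger_gap: 0.0123
gripper_force: 88.4
```

Call:
jog_arm(
  series="0 0 0.7 0 -1;0 0 0.7 0 -1;0 0 0.5 0 -1;0 0 0.4 0 -1;0 0 0 0 -1;0 0 0 0 -1",
)

```text
time: 22.03
ee_pos: [0.6103, 0.2596, 0.0434]
tool_rot: [3.141, -0.0, 0.159]
wrist_force: [-1.1, -0.9, 2.3]
finger_gap: 0.012
gripper_force: 89.1
```

Call:
jog_arm(
  series="0 0 0.3 0 -1;0 0 0 0 -0.7;0 0 0 0 -0.4;0 0 0 0 0;0 0 0 0 0;0 0 -10 0 0;0 0 -25 0 0;0 0 -30 0 0;0 0 -30 0 0;0 0 -25 0 0;0 0 0 0 0;0 0 0 0 0",
)

```text
time: 23.03
ee_pos: [0.6114, 0.2603, 0.1654]
tool_rot: [-3.141, -0.005, 0.159]
wrist_force: [0.3, 0.2, -0.2]
finger_gap: 0.0425
gripper_force: 0.0
```

```bash
python3 q.py w16|head -1
python3 - <<'E'
from h import *
c=tuple(np.load("w16.npy",allow_pickle=True));g=cv2.imread("pics/w16.png",0)
o=np.array([.609,.2601]);y=np.radians(9.2);R=np.array([[np.cos(y),-np.sin(y)],[np.sin(y),np.cos(y)]])
print("size",g.shape)
for d in(.042,-.052):print("pin tip px",proj(c,np.r_[o+R@[0,d],.031]),"hole",proj(c,np.r_[o+R@[0,d],.028]))
# plate outline at z .028 : expected corners vs measured bright region edges
for x,yy in((.035,.07),(.035,-.07),(-.035,-.07),(-.035,.07)):print("corner",proj(c,np.r_[o+R@[x,yy],.028]))
for x in(.02,-.02):
    for sgn in(1,-1):
        pts=np.array([proj(c,np.r_[o+R@[x,sgn*(.07+e)],.028]) for e in np.arange(-.008,.0085,.001)]).round().astype(int)
        print("edge",x,sgn,[int(g[v,u]) if 0<=v<420 and 0<=u<560 else -1 for u,v in pts])
for yy in(.03,-.03,-.06):
    for sgn in(1,-1):
        pts=np.array([proj(c,np.r_[o+R@[sgn*(.035+e),yy],.028]) for e in np.arange(-.008,.0085,.001)]).round().astype(int)
        print("xedge",yy,sgn,[int(g[v,u]) if 0<=v<420 and 0<=u<560 else -1 for u,v in pts])
E
```

```text
23.0333 [0.6114 0.2603 0.1654] [-3.1405 -0.0045  0.1586] [ 0.3178  0.169  -0.2219] [-0.0344  0.0744 -0.0111] 0.04251566861513702
size (420, 560)
pin tip px [234.7327 201.363 ] hole [235.2052 200.4298]
pin tip px [342.8588 201.2615] hole [342.2703 200.3287]
corner [200.3576 160.667 ]
corner [365.7061 160.473 ]
corner [360.0696 237.3995]
corner [206.1149 237.5119]
edge 0.02 1 [201, 167, 162, 160, 164, 162, 159, 169, 165, 150, 150, 163, 164, 160, 143, 130, 123]
edge 0.02 -1 [255, 255, 255, 255, 255, 255, 255, 255, 255, 199, 179, 174, 179, 176, 162, 160, 168]
edge -0.02 1 [125, 116, 116, 118, 119, 120, 153, 190, 217, 228, 229, 229, 227, 227, 230, 231, 215]
edge -0.02 -1 [255, 255, 255, 255, 255, 255, 255, 255, 255, 241, 183, 170, 173, 169, 157, 149, 144]
xedge 0.03 1 [238, 239, 240, 240, 241, 249, 255, 255, 255, 164, 158, 161, 163, 166, 163, 162, 158]
xedge 0.03 -1 [228, 229, 228, 232, 229, 227, 229, 236, 228, 132, 107, 105, 106, 103, 111, 106, 107]
xedge -0.03 1 [255, 255, 255, 255, 255, 255, 255, 255, 255, 175, 165, 172, 172, 181, 176, 173, 176]
xedge -0.03 -1 [255, 255, 255, 255, 255, 255, 255, 255, 255, 242, 189, 158, 164, 165, 168, 162, 153]
xedge -0.06 1 [255, 255, 255, 255, 255, 255, 255, 255, 241, 186, 165, 169, 172, 170, 174, 173, 174]
xedge -0.06 -1 [255, 255, 255, 255, 255, 255, 255, 255, 255, 244, 189, 162, 164, 162, 167, 165, 155]
```

Every plate edge sits where the seated pose predicts, so the plate is down on the pins. Next is the knob.

Call:
jog_arm(
  series="-20 0 0 0 0;-30 0 0 0 0;-30 0 0 0 0;-25 0 0 0 0;-17 0 0 0 0;0 0 25 0 0;0 0 25 0 0;0 0 25 0 0;0 0 25 0 0;0 0 16 0 0;0 0 10 0 0;0 0 10 0 0",
  grip_force=40,
)

```text
time: 24.08
ee_pos: [0.4888, 0.24, 0.025]
tool_rot: [3.141, 0.002, 0.159]
wrist_force: [0.1, 0.4, 0.5]
finger_gap: 0.0429
gripper_force: 0.0
```

Call:
jog_arm(
  series="0 0 8 0 0;0 0 1 0 0;0 0 0 0 0;0 0 0 0 0;0 0 0 0 0",
)

```text
time: 24.5
ee_pos: [0.4904, 0.2406, 0.0185]
tool_rot: [-3.141, -0.002, 0.159]
wrist_force: [0.1, -0.6, 0.2]
finger_gap: 0.0428
gripper_force: 0.0
```

Call:
jog_arm(
  series="0 0 0 0 -1;0 0 0 0 -1;0 0 0 0 -1;0 0 0 0 -1;0 0 0 0 -1;3 0 0 0 -1;4 0 0 0 -1;4 0 0 0 -1;4 0 0 0 -1;4 0 0 0 -1;3 0 0 0 -1;2 0 0 0 -1",
)

```text
time: 25.5
ee_pos: [0.5134, 0.2439, 0.0186]
tool_rot: [3.141, 0.0, 0.159]
wrist_force: [-3.6, -2.0, 7.8]
finger_gap: 0.029
gripper_force: 39.5
```

Call:
jog_arm(
  series="1 0 0 0 -1;1 0 0 0 -1;0 0 0 0 -1;0 0 0 0 -1",
)

```text
time: 25.83
ee_pos: [0.514, 0.244, 0.0185]
tool_rot: [3.14, 0.002, 0.159]
wrist_force: [-5.3, -2.7, 10.1]
finger_gap: 0.0283
gripper_force: 39.7
```

Call:
jog_arm(
  series="1 0 0 0 -1;1 0 0 0 -1;0 0 0 0 -1;0 0 0 0 -1",
)

```text
time: 26.17
ee_pos: [0.514, 0.244, 0.0184]
tool_rot: [3.139, 0.006, 0.159]
wrist_force: [-11.6, -3.1, 15.6]
finger_gap: 0.0284
gripper_force: 40.1
```

Call:
jog_arm(
  series="-2 0 0 0 -1;0 0 0 0 -0.4;0 0 0 0 0;0 0 0 0 0;0 0 0 0 0;0 0 -10 0 0;0 0 -25 0 0;0 0 -30 0 0;0 0 -30 0 0;0 0 -30 0 0;0 0 -30 0 0;0 0 -25 0 0",
)

```text
time: 27.17
ee_pos: [0.5158, 0.2449, 0.2007]
tool_rot: [-3.141, -0.002, 0.159]
wrist_force: [-0.0, -0.2, 0.2]
finger_gap: 0.043
gripper_force: 0.0
```

Call:
jog_arm(
  series="0 0 0 0 0;0 0 0 0 0;0 0 0 0 0",
)

```text
time: 27.42
ee_pos: [0.5151, 0.244, 0.1974]
tool_rot: [3.141, 0.001, 0.158]
wrist_force: [0.4, 1.1, 0.1]
finger_gap: 0.0426
gripper_force: 0.0
```

```bash
python3 q.py w17|head -1
python3 - <<'E'
from h import *
c=tuple(np.load("w17.npy",allow_pickle=True));g=cv2.imread("pics/w17.png",0)
o=np.array([.609,.2601]);y=np.radians(9.2);R=np.array([[np.cos(y),-np.sin(y)],[np.sin(y),np.cos(y)]])
P=lambda x,yy,z:tuple(proj(c,np.r_[o+R@[x,yy],z]).round().astype(int)[::-1])
print("axis x:grey",[(round(x*1e3),int(g[P(x,0.003,.034)])) for x in np.arange(-.14,-.07,.003)])
print("nose",[(round(x*1e3),int(g[P(x,0,.036)])) for x in np.arange(-.047,-.014,.002)])
print("ref y=20mm",[(round(x*1e3),int(g[P(x,.018,.028)])) for x in np.arange(-.047,-.014,.002)])
for x in(.02,-.02):print("y- edge",[int(g[P(x,-.07-e,.028)]) for e in np.arange(-.005,.0055,.001)])
for s in(1,-1):print("x edge",[int(g[P(s*(.035+e),-.05,.028)]) for e in np.arange(-.005,.0055,.001)])
E
```

```text
27.4167 [0.5151 0.244  0.1974] [3.1411 0.0005 0.1584] [0.359  1.0651 0.1399] [-0.0126 -0.0433 -0.017 ] 0.042620946285541
axis x:grey [(-140, 56), (-137, 56), (-134, 58), (-131, 46), (-128, 48), (-125, 48), (-122, 45), (-119, 34), (-116, 43), (-113, 41), (-110, 37), (-107, 32), (-104, 38), (-101, 43), (-98, 48), (-95, 47), (-92, 42), (-89, 52), (-86, 173), (-83, 191), (-80, 192), (-77, 237), (-74, 234), (-71, 234)]
nose [(-47, 237), (-45, 237), (-43, 237), (-41, 237), (-39, 236), (-37, 235), (-35, 236), (-33, 238), (-31, 222), (-29, 79), (-27, 86), (-25, 93), (-23, 90), (-21, 91), (-19, 91), (-17, 93), (-15, 91)]
ref y=20mm [(-47, 120), (-45, 116), (-43, 120), (-41, 119), (-39, 119), (-37, 122), (-35, 155), (-33, 233), (-31, 236), (-29, 237), (-27, 236), (-25, 233), (-23, 238), (-21, 237), (-19, 236), (-17, 238), (-15, 237)]
y- edge [238, 238, 237, 238, 233, 210, 148, 118, 122, 115, 114]
y- edge [236, 237, 237, 237, 234, 207, 148, 117, 114, 118, 121]
x edge [237, 237, 236, 237, 239, 235, 162, 122, 115, 115, 113]
x edge [236, 236, 238, 232, 191, 132, 118, 114, 123, 122, 116]
```

```bash
python3 -c "
from cell import robot
print(robot.finish_job())"
```

```text
the job is handed in; nothing more can be done
None
```

The job is handed in at about 27 s of the 72 s allowed: the plate sits flat on both pins, the lock knob is pushed home against its stop, and the gripper is clear; the final measurements fit this, but no verdict came back.

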